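# Set the printing block on its registration bed and weight it down

## Task

Lower the wooden printing block, handle up, over the bed's tall shaft and short pin at once until it lies flat on the bed, then set the iron press weight over the shaft so that it stands on the block's handle. Put both down gently rather than dropping them, and leave the bottle, the glass and the ink roller where they are.

Things in the scene. Friction and masses are not known exactly. Their poses are not given: they have to be found in the camera images.
- bed: Fixed grey steel bed, a slab 190 x 140 x 24 mm (x, y, z) with paper on it. Origin: centre of its underside, z up. In its middle a rigid vertical shaft, 20 mm diameter, rises 88 mm above the slab, top 6 mm tapering to 12 mm; 55 mm from it along the bed's +x a rigid pin, 10 mm diameter, rises 24 mm above the slab, top 5 mm tapering to 5 mm.
- shaft_foot (a point): Centre of the shaft where it leaves the slab's top (24 mm above the table); axes as the bed's.
- pin_foot (a point): Centre of the pin where it leaves the slab's top; 55 mm from shaft_foot along the bed's +x.
- block: Loose wooden printing block, 0.26 to 0.44 kg, starts flat on the table: board 160 x 110 x 18 mm (x, y, z), on its middle a wooden handle 70 mm along x, 40 mm across y, its top 60 mm above the underside. Origin: centre of the underside, z up. A 22 mm hole runs through handle and board at the origin; a 12 mm hole through the board, 55 mm from it along +x. 2 mm play in diameter on shaft and pin.
- pin_hole (a point): Centre of the block's 12 mm hole at the underside; axes as the block's. It comes to pin_foot when the block is home.
- weight: Loose dark iron press weight, 0.63 to 0.87 kg, round, upright on the table: foot flange 76 mm diameter, 16 mm high, above it a neck 46 mm diameter up to 60 mm; a 24 mm hole right through along its axis. Origin: centre of its underside, z up. On the block's handle its underside is 60 mm above the slab's top and the shaft stands 28 mm into it.
- green_bottle: Bystander: green bottle, 68 mm diameter, 130 mm high; origin at the centre of its underside.
- beaker: Bystander: glass cup, 70 mm diameter, 90 mm high; origin at the centre of its underside.
- brayer: Bystander: hand ink roller lying down, about 150 mm long with its handle, 102 mm wide, 36 mm high; origin below its middle, roller towards its +x.
Mind the look-alikes: they are no part of the job. There is more than one size of the block; the job needs the middle-sized.

How it is judged:
By the outcome, as a careful person would: the job done as asked, in the order asked, and still so for the second after the job is handed in, with the robot touching nothing.
It also fails if it takes over 72 s, if anything falls off the work surface, if the arm or the gripper's body presses on something with over 40 N, if the wrist force passes 120 N, or if a joint passes its speed limit or range.

## Robot

A 6-joint arm with a two-finger parallel gripper is mounted at the origin on the work surface. World frame = base frame: x ahead of the robot, y to its left, z up, the work surface at z = 0. Lengths are in m, angles in rad, forces in N, time in s.
With the tool pointing down it reaches from about 0.35 to 0.975 m from the base axis. Payload 4.9 kg.
Tool frame: the origin (TCP) lies midway between the tips of the shut fingers; the grasp point (between the pads) lies behind it (manip.tcp_to_grasp is the z of the grasp point in the tool frame, in m); z points along the fingers, y is the direction in which the jaws open and shut (so a half turn about z gives the same grasp; the last joint's range is limited). The gripper opens to 85 mm and grips with 20 to 120 N. Pads are 22 mm wide; open, the fingers measure 114 mm over their backs; the gripper's body (76 mm by 85 mm) begins 54 mm behind the grasp point. The pads swing forward as they close: fully open they stand 13 mm farther back than shut.
Start: joints at [1.201, 0.053, 1.613, -0, 1.476, -0.119], TCP at [0.155, 0.605, 0.231] pointing down, gripper open.
Joint ranges: [-3.01, 3.01], [-1.01, 2.22], [0.06, 2.58], [-1.02, 4.17], [0.09, 2.62], [-3.14, 3.14]. Speed limits (rad/s): [2.57, 2.57, 3.14, 3.14, 3.14, 3.14].

## Interface

Orientations are given as a unit quaternion [w, x, y, z].
In Python, from plant import status, vision, order, regions_of, manip gives the robot as it stands. The module is installed in compiled form; this text tells all that it offers.
- The arm moves only by the shell command python3 -m crank 'ROWS'. ROWS is JSON, one flat list of numbers, 5 for each row, row after row: the shift along the tool's x, y, z in mm, then the turn about the tool's z in degrees, then the opening in per cent of the stroke, from 0 (shut) to 100 (fully open). In form: [tx, ty, tz, yaw, fingers, tx, ty, tz, yaw, fingers, ...]. A call has exactly 10 rows; each row is the pose to reach, as a shift and turn from the pose commanded when the call began, along the tool's axes at that moment; what a row does not reach only later rows make up. A row lasts 1/10 s, in which the tool goes at most 50 mm and 8.59 degrees, less where a joint would pass 70% of its speed; a pose out of reach is approached as far as the arm can. A call with a gripper value outside its range is refused whole. The fingers move at their own pace and stop on an object; the grip force is fixed at half the most. Time passes only in rows, so rows that repeat a pose let the fingers close, or fill a call up. It gives the time, the measured TCP pose, the force and the opening at its end, in the units of the state.
- status.state(): the state, without advancing time (a new reading comes with each control period).
- vision.grab_frame(name): name is "scene" or "top"; returns (picture, depth): 400x640x3 uint8, red, green, blue; 400x640 float32, m along the optical axis (not along the pixel's ray), 0 where there is no reading.
- vision.get_calibration(name): a dict with "camera_matrix" (3x3 intrinsics, pixels), "R" (3x3) and "t" (3): a world point X has camera coordinates R X + t. Camera axes: x right, y down, z forward; pixel columns grow to the right and rows downward; lengths in m; the calibration is good to about 2 mm. A picture is of the moment at which its call begins. get_calibration takes no time and is no camera call.
- order.job_done(): hands the job in, once; it reports no verdict.
Trained networks look in the newest picture that a camera, given by its name, has taken for a name from the list of things; names that differ only in an ending like _2 or _b are one class to them, and where a whole thing is asked for, a point or a joint stands for the part that bears it (a point fixed in the world has none). Each returns a list of dicts, best first, with "confidence" (0 to 1); they miss things now and then, are a little off and sometimes report something else, mostly with a low value. They report only what shows in the picture. A call takes as long as a camera call. They do not tell look-alikes from the thing itself.
- regions_of(camera, name): "region" (400x640 bool, what is visible of it) and "extent" ([centre column, centre row, width, height] in pixels, round what is visible of it).
The state is a dict: "time": time; "joint_pos": joint angles; "joint_vel": joint speeds; "joint_efforts": joint torques, N m; "tool_pos": TCP position; "tool_rot": TCP orientation; "contact_force": force on the tool from outside, world axes, zero at the start; "ft_torque": the same for the moment, N m; "gripper_width": opening from 0.0 (shut) to 1.0 (fully open).
Only numpy, scipy, OpenCV 4.12 (cv2) and the standard library are available. Lean on these libraries where they do the work, as an engineer would, in place of code of your own. Each camera call takes 0.05 s, during which the arm holds its last target. There are 200 camera calls.

## Working session

There is one attempt and no reset: what is moved stays moved. The work goes in short steps, Python scripts to look and compute and a shell command to move; the robot and the scene stay as the last step left them, time stands still between calls to the robot, and variables do not carry over. Pictures are saved under pics/ and viewed, on a budget of 10 in all, crops included, one or two more only if the job needs it, and the job is handed in when it is done.

```bash
mkdir -p pics
cat > h.py <<'E'
import numpy as np, cv2
from plant import status, vision, order, regions_of, manip
def cloud(cam):
    pic,d=vision.grab_frame(cam); c=vision.get_calibration(cam)
    K=np.array(c["camera_matrix"]);R=np.array(c["R"]);t=np.array(c["t"])
    v,u=np.mgrid[:400,:640]
    P=np.stack([(u-K[0,2])/K[0,0]*d,(v-K[1,2])/K[1,1]*d,d],-1)
    W=(P-t)@R
    W[d==0]=np.nan
    return pic,W
E
python3 - <<'E'
from h import *
for c in("scene","top"):
    p,W=cloud(c); cv2.imwrite(f"pics/{c}0.png",p[:,:,::-1]); np.savez(f"/tmp/{c}0",p=p,W=W)
    k=vision.get_calibration(c); print(c,-np.array(k["R"]).T@k["t"],np.array(k["camera_matrix"])[0,0])
    for n in("bed","block","weight","green_bottle","beaker","brayer"):
        for r in regions_of(c,n):
            m=r["region"]; print(n,round(r["confidence"],2),np.round(r["extent"]),np.round(np.nanmedian(W[m],0),3),"zmax",np.round(np.nanpercentile(W[m][:,2],98),3))
s=status.state();print(s,manip.tcp_to_grasp)
E
```

```text
scene [ 1.26943155 -0.22588168  0.7837795 ] 442.4924198033873
bed 0.89 [327. 229.  87.  72.] [0.582 0.027 0.025] zmax 0.092
block 0.97 [462. 173.  46.  36.] [0.498 0.447 0.014] zmax 0.044
block 0.82 [359. 130.  62.  52.] [0.253 0.257 0.025] zmax 0.082
weight 0.84 [174. 255.  37.  42.] [ 0.553 -0.319  0.019] zmax 0.062
green_bottle 0.77 [432. 235.  35.  54.] [0.729 0.22  0.078] zmax 0.131
beaker 0.63 [226. 301.  39.  51.] [ 0.729 -0.233  0.061] zmax 0.091
brayer 0.95 [344. 296.  61.  67.] [0.752 0.003 0.027] zmax 0.037
brayer 0.27 [224. 300.  42.  50.] [ 0.731 -0.233  0.061] zmax 0.091
top [0.40662572 0.07030336 1.11827826] 432.49430233217197
bed 0.88 [344. 167.  60.  78.] [0.559 0.034 0.024] zmax 0.051
block 0.62 [248. 199.  61.  71.] [0.482 0.278 0.018] zmax 0.061
block 0.62 [247. 307.  96. 103.] [0.221 0.27  0.024] zmax 0.082
weight 0.17 [356.  86.  38.  61.] [0.745 0.005 0.027] zmax 0.037
green_bottle 0.86 [264. 111.  36.  35.] [0.697 0.226 0.091] zmax 0.132
beaker 0.96 [454. 100.  34.  37.] [ 0.73  -0.24   0.053] zmax 0.091
brayer 0.88 [356.  86.  35.  62.] [0.743 0.005 0.027] zmax 0.037
{'time': 0.7, 'joint_pos': array([ 1.20101918e+00,  5.26842424e-02,  1.61283480e+00, -1.55382611e-05,
        1.47600846e+00, -1.18972587e-01]), 'joint_vel': array([ 0.0006917 , -0.00032382, -0.00037312, -0.00080199,  0.00027362,
       -0.00023266]), 'joint_efforts': array([-1.63021174e-03, -3.93535960e+01, -3.70379770e+01, -1.28663373e-04,
        3.55145357e-04, -6.88573422e-06]), 'tool_pos': array([0.15510421, 0.605455  , 0.23135235]), 'tool_rot': array([1.53863789e-05, 1.25073134e-01, 9.92147524e-01, 2.97373730e-05]), 'contact_force': array([-0.02270706,  0.69334357,  0.08260923]), 'ft_torque': array([0.02662196, 0.03764731, 0.07411165]), 'gripper_width': 0.9993001395942861} -0.0187
```

View pics/scene0.png

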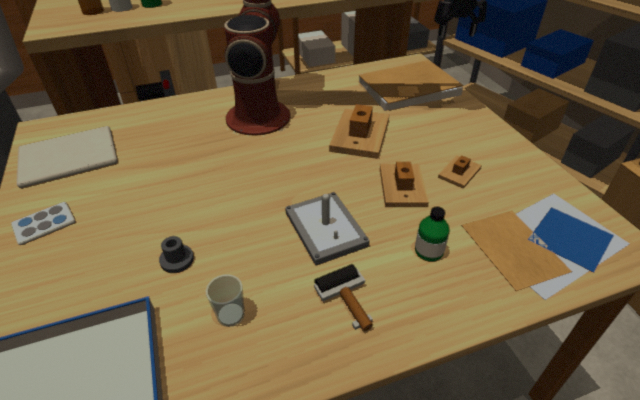

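View pics/top0.png

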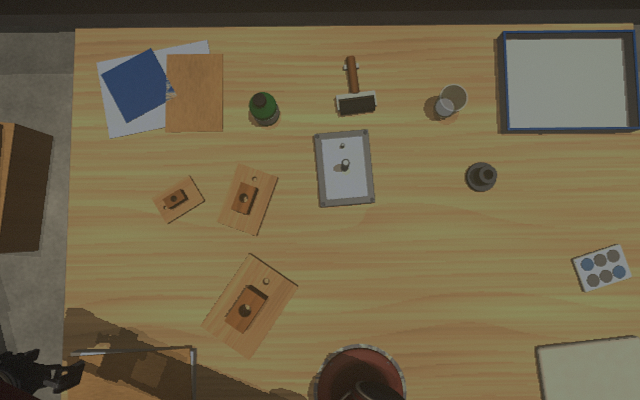

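Candidates for the block (top view): small (178,199), middle (248,199), large (250,306). The middle one, with its top at 61 mm, fits the description; the others are 44 and 82 mm high. I'll confirm this in a crop while fitting poses.

```bash
cat >> h.py <<'E'
def rect(W,c,r,z0,z1):
    m=(np.hypot(W[...,0]-c[0],W[...,1]-c[1])<r)&(W[...,2]>z0)&(W[...,2]<z1)
    q=W[m][:,:2]; (cx,cy),(a,b),th=cv2.minAreaRect((q*1000).astype(np.float32))
    if a<b: a,b,th=b,a,th+90
    return np.round([cx,cy,a,b,(th+90)%180-90],1),len(q),np.round(np.median(W[m][:,2])*1000,1)
E
python3 - <<'E'
from h import *
for c in("top","scene"):
    z=np.load(f"/tmp/{c}0.npz");p,W=z["p"],z["W"]
    print(c)
    print("board",rect(W,(.485,.27),.105,.010,.026)); print("handle",rect(W,(.485,.27),.06,.054,.066))
    print("bed",rect(W,(.565,.025),.13,.018,.03)); print("shaft",rect(W,(.565,.025),.08,.104,.12)); print("shaft all",rect(W,(.565,.025),.05,.06,.12)); print("pin",rect(W,(.61,.025),.03,.036,.052))
    print("w foot",rect(W,(.54,-.315),.06,.010,.022)); print("w top",rect(W,(.54,-.315),.06,.054,.066))
z=np.load("/tmp/top0.npz");p=z["p"]
a=cv2.resize(p[120:360,140:400],None,fx=2.4,fy=2.4,interpolation=cv2.INTER_CUBIC)
b=cv2.resize(p[150:210,440:520],None,fx=2,fy=2); a[-120:,-160:]=b
cv2.imwrite("pics/crop.png",a[:,:,::-1])
E
```

```text
top
board (array([484.8, 282.7, 159.9, 111.9, -20.3]), 2181, np.float64(17.4))
handle (array([484.7, 282.5,  69.8,  40.8, -20.4]), 416, np.float64(59.2))
bed (array([562.1,  32.6, 190.6, 139.9,   4.4]), 3899, np.float64(23.8))
shaft (array([562. ,  32.3,  18.9,  17.2,  87.8]), 56, np.float64(109.5))
shaft all (array([561.5,  32.9,  18.9,  18.3,  76.6]), 76, np.float64(108.2))
pin (array([616.4,  37. ,   7.9,   7.6,  40.1]), 12, np.float64(44.6))
w foot (array([ 535.8, -317.4,   74.1,   70.3,   14.1]), 354, np.float64(15.5))
w top (array([ 535.6, -320. ,   44.6,   42.5,   87.2]), 205, np.float64(59.2))
scene
board (array([486.3, 283.6, 164.5, 111.1, -20.2]), 1266, np.float64(18.3))
handle (array([487.8, 283.2,  73.7,  40.9, -19.6]), 268, np.float64(60.2))
bed (array([563.1,  33.9, 193.9, 141.5,   4.5]), 3105, np.float64(24.6))
shaft (array([565. ,  32.8,  16. ,  14. ,  69.6]), 45, np.float64(109.6))
shaft all (array([566.2,  32.3,  16.5,  16.5, -19.9]), 155, np.float64(91.8))
pin (array([620.2,  36.8,   7.7,   6.9, -20.5]), 22, np.float64(43.9))
w foot (array([ 543.6, -318.1,   74.4,   65. ,  -82. ]), 403, np.float64(16.0))
w top (array([ 538.5, -319.2,   45.2,   45.1,  -15.2]), 233, np.float64(59.7))
```

View pics/crop.png

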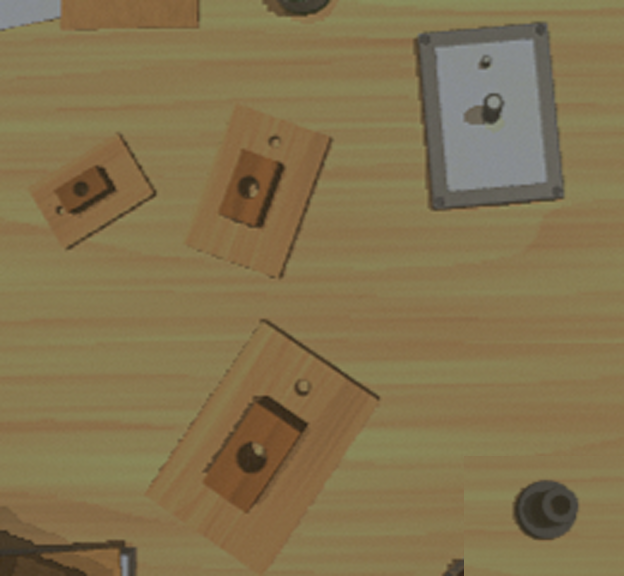

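The middle block is confirmed: it measures 160x112x60 mm, with its pin hole at the world +x end. It sits at (485,283) mm, -20.3°, and the bed at (562,33) mm, 4.4°. Next I compute the approach.

```bash
cat >> h.py <<'E'
from scipy.spatial.transform import Rotation as Rn
def to(target_mm, ydeg=None):
    "tool-frame shift (mm) and yaw (deg) to reach TCP target, tool y at world angle ydeg (mod 180)"
    s=status.state(); w,x,y,z=s["tool_rot"]; M=Rn.from_quat([x,y,z,w]).as_matrix()
    cur=np.degrees(np.arctan2(M[1,1],M[0,1]))
    yaw=0 if ydeg is None else -((ydeg-cur+90)%180-90)
    print("t",round(s["time"],2),"tcp",np.round(np.array(s["tool_pos"])*1000,1),"yang",round(cur,2),"F",np.round(s["contact_force"],1),"T",np.round(s["ft_torque"],2),"g",round(s["gripper_width"],3),"tilt",np.round(M[:,2],4),"-> shift",np.round(M.T@(np.array(target_mm)-np.array(s["tool_pos"])*1000),1),"yaw",round(yaw,2))
E
python3 -c "
from h import *
to((485,283,130),69.7)"
```

```text
t 0.7 tcp [155.1 605.5 231.4] yang 75.63 F [-0.   0.7  0.1] T [0.03 0.04 0.07] g 0.999 tilt [ 0.e+00  1.e-04 -1.e+00] -> shift [-399.6 -230.5  101.3] yaw 5.93
```

```bash
python3 -m crank '[-16,-9,4,1,100, -50,-29,13,2,100, -90,-52,23,3,100, -130,-75,33,4,100, -170,-98,43,5,100, -210,-121,53,6,100, -250,-144,63,6,100, -290,-167,73,6,100, -325,-187,82,6,100, -350,-202,90,6,100]' && python3 -c "
from h import *
to((485,283,70),69.7)"
```

```text
time: 1.7
tool_pos: [0.4456, 0.3199, 0.1407]
tool_rot: [0.0, 0.178, 0.984, -0.0]
contact_force: [-0.6, 0.4, 0.1]
gripper_width: 1.001
t 1.7 tcp [445.6 319.9 140.7] yang 69.47 F [-0.6  0.4  0.1] T [ 0.03 -0.02 -0.  ] g 1.001 tilt [ 2.e-04 -7.e-04 -1.e+00] -> shift [-49.8 -20.7  70.8] yaw -0.23
```

```bash
python3 -m crank '[-12,-5,10,0,100, -25,-11,22,0,100, -37,-16,36,0,100, -46,-20,50,0,100, -50,-22,60,0,100, -51,-22,68,0,100, -52,-23,71,0,100, -52,-23,71,0,100, -52,-23,71,0,100, -52,-23,71,0,100]' && python3 -c "
from h import *
to((485,283,23),69.7)"
```

```text
time: 2.7
tool_pos: [0.4851, 0.2837, 0.0711]
tool_rot: [0.001, 0.177, 0.984, 0.0]
contact_force: [-0.4, 0.5, 0.2]
gripper_width: 1.001
t 2.7 tcp [485.1 283.7  71.1] yang 69.66 F [-0.4  0.5  0.2] T [-0.    0.   -0.02] g 1.001 tilt [ 1.3e-03  6.0e-04 -1.0e+00] -> shift [-0.1 -0.7 48.1] yaw -0.04
```

```bash
python3 -m crank '[0,0,8,0,100, 0,0,22,0,100, 0,0,36,0,100, 0,-1,45,0,100, 0,-1,48,0,100, 0,-1,48,0,100, 0,-1,48,0,60, 0,-1,48,0,0, 0,-1,48,0,0, 0,-1,48,0,0]' && python3 -m crank '[0,0,0,0,0, 0,0,0,0,0, 0,0,0,0,0, 0,0,-2,0,0, 0,0,-6,0,0, 0,0,-12,0,0, 0,0,-20,0,0, 0,0,-30,0,0, 0,0,-40,0,0, 0,0,-40,0,0]' && python3 -c "
from h import *
to((562,33,23),94.4)
p,W=cloud('top')
print(rect(W,(.485,.28),.1,.046,.07),rect(W,(.485,.28),.08,.09,.11))"
```

```text
time: 3.7
tool_pos: [0.485, 0.2825, 0.0231]
tool_rot: [0.001, 0.177, 0.984, 0.0]
contact_force: [0.0, -0.6, 1.5]
gripper_width: 0.457
time: 4.7
tool_pos: [0.4861, 0.283, 0.065]
tool_rot: [0.002, 0.177, 0.984, 0.001]
contact_force: [1.0, -0.0, -3.5]
gripper_width: 0.457
t 4.7 tcp [486.1 283.   65. ] yang 69.63 F [ 1.  -0.  -3.5] T [ 0.04 -0.09 -0.  ] g 0.457 tilt [ 0.0043  0.0018 -1.    ] -> shift [-158.  -208.1   41.9] yaw -24.77
(array([485.9, 282.9, 160.1, 110.1, -20.6]), 1080, np.float64(59.1)) (array([481.8, 271.8,  70.8,   9.2, -30.7]), 24, np.float64(101.0))
```

```bash
python3 -m crank '[0,0,-6,0,0, 0,0,-18,0,0, -2,-3,-35,0,0, -8,-10,-55,-1,0, -18,-24,-73,-3,0, -32,-42,-87,-6,0, -48,-63,-94,-9,0, -64,-84,-96,-12,0, -80,-105,-96,-15,0, -96,-126,-96,-18,0]' && python3 -c "
from h import *
to((562,33,160),94.4)"
```

```text
time: 5.75
tool_pos: [0.5309, 0.1298, 0.1593]
tool_rot: [0.0, 0.02, 1.0, 0.0]
contact_force: [-0.5, -0.1, -3.6]
gripper_width: 0.459
t 5.75 tcp [530.9 129.8 159.3] yang 87.76 F [-0.5 -0.1 -3.6] T [ 0.02 -0.03  0.  ] g 0.459 tilt [ 9.e-04  2.e-04 -1.e+00] -> shift [-34.9 -95.5  -0.7] yaw -6.64
```

```bash
python3 -m crank '[-6,-18,0,-2,0, -13,-37,0,-4,0, -20,-56,0,-6,0, -26,-73,0,-7,0, -31,-85,0,-7,0, -33,-91,0,-7,0, -34,-93,0,-7,0, -34,-93,0,-7,0, -34,-93,0,-7,0, -34,-93,0,-7,0]'
python3 - <<'E'
from h import *
to((562,33,160),94.4)
for c in("top","scene"):
    p,W=cloud(c); np.savez(f"/tmp/{c}1",p=p,W=W)
    print(c,rect(W,(.562,.033),.11,.142,.166),rect(W,(.562,.033),.03,.18,.2))
    cv2.imwrite(f"pics/{c}1.png",cv2.resize(p[80:280,230:470],None,fx=2.5,fy=2.5,interpolation=cv2.INTER_CUBIC)[:,:,::-1])
E
```

```text
time: 6.75
tool_pos: [0.5605, 0.037, 0.1583]
tool_rot: [-0.0, -0.041, 0.999, 0.0]
contact_force: [0.8, 0.2, -4.5]
gripper_width: 0.462
t 6.75 tcp [560.5  37.  158.3] yang 94.68 F [ 0.8  0.2 -4.5] T [0.02 0.01 0.02] g 0.462 tilt [-2.e-04  2.e-04 -1.e+00] -> shift [-1.2 -4.2 -1.7] yaw 0.28
top (array([563.7,  28.8, 134.7, 109.2,  -3.8]), 1010, np.float64(152.7)) (array([537.2,  35.9,  38.9,   9.7,  86.5]), 42, np.float64(194.3))
scene (array([561.6,  38.1, 163. , 111.6,   4.6]), 1758, np.float64(153.3)) (array([567.2,  35.5,  58.9,  47.8, -61. ]), 313, np.float64(194.7))
```

View pics/scene1.png

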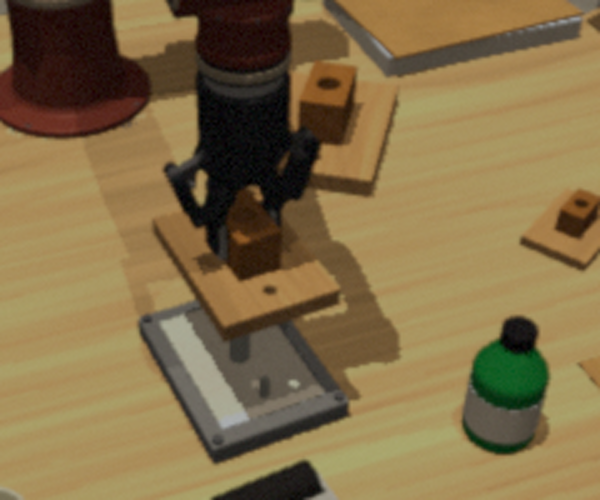

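```bash
python3 -m crank '[-0.5,-2,2,0,0, -1,-4,5,0,0, -1,-4.5,8,0,0, -1,-4.5,12,0,0, -1,-4.5,15,0,0, -1,-4.5,16,0,0, -1,-4.5,16,0,0, -1,-4.5,16,0,0, -1,-4.5,16,0,0, -1,-4.5,16,0,0]'
python3 - <<'E'
from h import *
to((562.1,32.6,142),94.4)
p,W=cloud("scene"); print(rect(W,(.562,.033),.11,.127,.149))
E
```

```text
time: 7.85
tool_pos: [0.5622, 0.032, 0.1425]
tool_rot: [0.0, -0.04, 0.999, -0.0]
contact_force: [0.7, 0.3, -4.3]
gripper_width: 0.461
t 7.85 tcp [562.2  32.  142.5] yang 94.63 F [ 0.7  0.3 -4.3] T [-0.03 -0.01  0.01] g 0.461 tilt [ 4.e-04 -0.e+00 -1.e+00] -> shift [0.  0.6 0.5] yaw 0.23
(array([563.7,  33. , 164.8, 111.7,   4.8]), 1718, np.float64(137.5))
```

```bash
python3 -m crank '[0,0.5,0,0.2,0, 0,0.5,1,0.2,0, 0,0.5,3,0.2,0, 0,0.5,6,0.2,0, 0,0.5,9,0.2,0, 0,0.5,12,0.2,0, 0,0.5,15,0.2,0, 0,0.5,18,0.2,0, 0,0.5,20,0.2,0, 0,0.5,20,0.2,0]'
python3 - <<'E'
from h import *
to((562.1,32.6,72),94.4)
E
```

```text
time: 8.9
tool_pos: [0.5617, 0.0325, 0.1218]
tool_rot: [-0.0, -0.039, 0.999, 0.0]
contact_force: [-0.2, 0.2, -3.7]
gripper_width: 0.463
t 8.9 tcp [561.7  32.5 121.8] yang 94.43 F [-0.2  0.2 -3.7] T [-0.01 -0.04 -0.01] g 0.463 tilt [-8.e-04  1.e-04 -1.e+00] -> shift [-0.4  0.  49.8] yaw 0.03
```

```bash
python3 -m crank '[0,0,3,0,0, 0,0,8,0,0, 0,0,13,0,0, 0,0,18,0,0, 0,0,23,0,0, 0,0,28,0,0, 0,0,33,0,0, 0,0,38,0,0, 0,0,42,0,0, 0,0,45,0,0]'
python3 - <<'E'
from h import *
to((562.1,32.6,47),94.4)
p,W=cloud("scene"); print(rect(W,(.562,.033),.11,.062,.081))
cv2.imwrite("pics/s2.png",cv2.resize(p[160:280,270:400],None,fx=4.5,fy=4.5,interpolation=cv2.INTER_CUBIC)[:,:,::-1])
E
```

```text
time: 9.9
tool_pos: [0.5619, 0.0325, 0.0768]
tool_rot: [-0.0, -0.039, 0.999, -0.0]
contact_force: [-0.4, 0.0, -2.8]
gripper_width: 0.464
t 9.9 tcp [561.9  32.5  76.8] yang 94.43 F [-0.4  0.  -2.8] T [-0.01  0.04 -0.06] g 0.464 tilt [-4.e-04 -0.e+00 -1.e+00] -> shift [-0.3  0.1 29.8] yaw 0.03
(array([562.7,  33.4, 163.9, 111.4,   5. ]), 1563, np.float64(71.8))
```

View pics/s2.png

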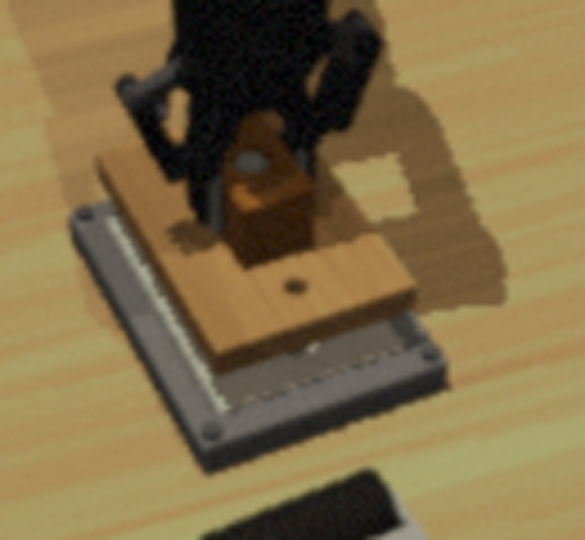

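The shaft shows inside the handle hole at (252,160), and the board is level above the pin. I keep lowering slowly.

```bash
python3 -m crank '[0,0,1,0,0, 0,0,3,0,0, 0,0,5,0,0, 0,0,7,0,0, 0,0,9,0,0, 0,0,11,0,0, 0,0,13,0,0, 0,0,15,0,0, 0,0,16,0,0, 0,0,16,0,0]'
python3 - <<'E'
from h import *
to((562.1,32.6,47),94.4)
E
```

```text
time: 10.95
tool_pos: [0.5618, 0.0325, 0.0611]
tool_rot: [-0.0, -0.039, 0.999, 0.0]
contact_force: [0.2, -0.7, -3.3]
gripper_width: 0.454
t 10.95 tcp [561.8  32.5  61.1] yang 94.43 F [ 0.2 -0.7 -3.3] T [-0.01 -0.01  0.02] g 0.454 tilt [-4.e-04  0.e+00 -1.e+00] -> shift [-0.3  0.  14.1] yaw 0.03
```

```bash
python3 -m crank '[0,0,1,0,0, 0,0,3,0,0, 0,0,5,0,0, 0,0,7,0,0, 0,0,9,0,0, 0,0,11,0,0, 0,0,12,0,0, 0,0,13,0,0, 0,0,13.5,0,0, 0,0,13.5,0,0]'
python3 - <<'E'
from h import *
to((562.1,32.6,47),94.4)
E
```

```text
time: 11.95
tool_pos: [0.562, 0.0325, 0.0478]
tool_rot: [-0.0, -0.039, 0.999, -0.0]
contact_force: [0.4, -0.5, -2.1]
gripper_width: 0.463
t 11.95 tcp [562.   32.5  47.8] yang 94.43 F [ 0.4 -0.5 -2.1] T [-0.05 -0.03  0.  ] g 0.463 tilt [-1.e-04 -0.e+00 -1.e+00] -> shift [-0.1  0.1  0.8] yaw 0.03
```

```bash
python3 -m crank '[0,0,0.5,0,0, 0,0,1,0,0, 0,0,1.5,0,0, 0,0,1.5,0,0, 0,0,1.5,0,0, 0,0,1.5,0,0, 0,0,1.5,0,0, 0,0,1.5,0,0, 0,0,1.5,0,0, 0,0,1.5,0,0]'
python3 - <<'E'
from h import *
to((562.1,32.6,47),94.4)
E
python3 -m crank '[0,0,0,0,55, 0,0,0,0,65, 0,0,0,0,80, 0,0,0,0,80, 0,0,0,0,80, 0,0,-3,0,80, 0,0,-10,0,80, 0,0,-22,0,80, 0,0,-40,0,80, 0,0,-62,0,80]'
python3 - <<'E'
from h import *
to((535.7,-319,130))
E
```

```text
time: 12.95
tool_pos: [0.5622, 0.0325, 0.0471]
tool_rot: [0.0, -0.039, 0.999, -0.0]
contact_force: [-5.5, -1.1, 6.7]
gripper_width: 0.463
t 12.95 tcp [562.2  32.5  47.1] yang 94.43 F [-5.5 -1.1  6.7] T [0.1  0.65 0.07] g 0.463 tilt [ 1.e-04 -1.e-04 -1.e+00] -> shift [0.  0.1 0.1] yaw 0.03
time: 13.95
tool_pos: [0.5617, 0.0326, 0.1093]
tool_rot: [-0.0, -0.039, 0.999, 0.0]
contact_force: [-0.3, -1.2, 0.1]
gripper_width: 0.796
t 13.95 tcp [561.7  32.6 109.3] yang 94.43 F [-0.3 -1.2  0.1] T [-0.    0.01 -0.  ] g 0.796 tilt [-5.e-04  1.e-04 -1.e+00] -> shift [  53.1 -348.5  -20.7] yaw 0
```

```bash
python3 -m crank '[0,0,-25,0,80, 0,0,-45,0,90, 0,0,-50,0,100, 2,-12,-50,0,100, 7,-42,-50,0,100, 13,-84,-50,0,100, 19,-126,-45,0,100, 26,-168,-40,0,100, 32,-210,-35,0,100, 38,-250,-30,0,100]'
python3 - <<'E'
from h import *
to((535.7,-319,110))
p,W=cloud("scene")
print("board",rect(W,(.562,.033),.12,.034,.05),"handle",rect(W,(.562,.033),.06,.077,.09),"shaft",rect(W,(.562,.033),.05,.1,.12))
print("w top",rect(W,(.536,-.319),.06,.054,.066))
p,W=cloud("top")
print("board",rect(W,(.562,.033),.12,.034,.05),"handle",rect(W,(.562,.033),.06,.077,.09),"shaft",rect(W,(.562,.033),.05,.1,.12))
E
```

```text
time: 14.95
tool_pos: [0.5417, -0.2218, 0.1364]
tool_rot: [-0.001, -0.038, 0.999, 0.001]
contact_force: [0.8, -0.4, 0.5]
gripper_width: 0.995
t 14.95 tcp [ 541.7 -221.8  136.4] yang 94.39 F [ 0.8 -0.4  0.5] T [-0.03 -0.06 -0.03] g 0.995 tilt [-2.3e-03  9.0e-04 -1.0e+00] -> shift [ 13.4 -96.5  26.3] yaw 0
board (array([561.9,  33.7, 166.7, 111.9,   4.2]), 1702, np.float64(42.2)) handle (array([563. ,  33.4,  72.9,  41.7,   4.4]), 335, np.float64(83.9)) shaft (array([565.9,  32.5,  16. ,  14.2,  69.7]), 55, np.float64(109.3))
w top (array([ 538.6, -318.9,   44.5,   44. ,   82.7]), 237, np.float64(59.7))
board (array([562.2,  32.1, 160.8, 110.3,   4.5]), 2252, np.float64(41.5)) handle (array([562. ,  32.2,  70. ,  40. ,   4.2]), 417, np.float64(83.3)) shaft (array([561.7,  33.1,  18.7,  18. ,  71. ]), 57, np.float64(108.9))
```

Block is home: board top at 42 mm, handle top at 83.5 mm, aligned with the bed. Now the weight.

```bash
python3 -m crank '[2,-25,5,0,100, 5,-52,12,0,100, 9,-74,20,0,100, 12,-87,27,0,100, 13,-92,34,0,100, 13,-94,40,0,100, 13,-94,44,0,100, 13,-94,46,0,100, 13,-94,46,0,100, 13,-94,46,0,100]'
python3 - <<'E'
from h import *
to((536.5,-319.5,25))
E
```

```text
time: 16.05
tool_pos: [0.5381, -0.314, 0.0927]
tool_rot: [0.0, -0.039, 0.999, -0.0]
contact_force: [0.3, -0.5, -1.0]
gripper_width: 0.995
t 16.05 tcp [ 538.1 -314.    92.7] yang 94.47 F [ 0.3 -0.5 -1. ] T [ 0.02 -0.01 -0.04] g 0.995 tilt [ 5.e-04 -3.e-04 -1.e+00] -> shift [ 2.  -5.3 67.7] yaw 0
```

```bash
python3 -m crank '[1,-3,5,0,100, 2,-5,14,0,100, 2,-5.5,26,0,100, 2,-5.5,40,0,100, 2,-5.5,54,0,100, 2,-5.5,64,0,100, 2,-5.5,68,0,100, 2,-5.5,68,0,100, 2,-5.5,68,0,80, 2,-5.5,68,0,70]' && python3 -m crank '[0,0,0,0,60, 0,0,0,0,40, 0,0,0,0,20, 0,0,0,0,0, 0,0,0,0,0, 0,0,0,0,0, 0,0,0,0,0, 0,0,-2,0,0, 0,0,-6,0,0, 0,0,-12,0,0]'
python3 - <<'E'
from h import *
to((561.9,32.6,190))
E
```

```text
time: 17.05
tool_pos: [0.5368, -0.3204, 0.0252]
tool_rot: [0.001, -0.039, 0.999, -0.001]
contact_force: [-0.7, -0.6, 0.3]
gripper_width: 0.708
time: 18.05
tool_pos: [0.5339, -0.3181, 0.0334]
tool_rot: [-0.002, -0.039, 0.999, 0.002]
contact_force: [0.4, 0.4, -8.3]
gripper_width: 0.519
t 18.05 tcp [ 533.9 -318.1   33.4] yang 94.43 F [ 0.4  0.4 -8.3] T [-0.    0.01  0.04] g 0.519 tilt [-0.005   0.0043 -1.    ] -> shift [ -54.2  348.2 -155.2] yaw 0
```

```bash
python3 -m crank '[0,0,-12,0,0, 0,0,-32,0,0, 0,5,-58,0,0, -2,15,-84,0,0, -5,32,-106,0,0, -9,55,-122,0,0, -13,82,-131,0,0, -18,112,-134,0,0, -23,142,-134,0,0, -28,172,-134,0,0]' && python3 -m crank '[-5,30,0,0,0, -10,60,0,0,0, -14,88,0,0,0, -18,114,0,0,0, -22,136,0,0,0, -25,153,0,0,0, -27,164,0,0,0, -27,170,0,0,0, -27,173,0,0,0, -27,173,0,0,0]'
python3 - <<'E'
from h import *
to((561.9,32.6,165))
for c in ("top","scene"):
    p,W=cloud(c); print(c,"flange",rect(W,(.562,.033),.09,.145,.163),"top",rect(W,(.562,.033),.05,.192,.208))
    cv2.imwrite(f"pics/{c}3.png",cv2.resize(p[120:260,250:420],None,fx=3.5,fy=3.5,interpolation=cv2.INTER_CUBIC)[:,:,::-1])
E
```

```text
time: 19.05
tool_pos: [0.5504, -0.145, 0.1709]
tool_rot: [0.0, -0.039, 0.999, 0.0]
contact_force: [0.5, 1.1, -7.3]
gripper_width: 0.517
time: 20.05
tool_pos: [0.5642, 0.028, 0.1703]
tool_rot: [-0.0, -0.039, 0.999, -0.0]
contact_force: [-0.0, -0.2, -7.4]
gripper_width: 0.516
t 20.05 tcp [564.2  28.  170.3] yang 94.42 F [-0.  -0.2 -7.4] T [0.03 0.01 0.01] g 0.516 tilt [-2.e-04 -2.e-04 -1.e+00] -> shift [1.9 4.8 5.3] yaw 0
top flange (array([543.4,  29.3,  74.2,  34.6,  86.9]), 250, np.float64(159.8)) top (array([545.8,  38.2,  35.6,   4. ,  73.8]), 15, np.float64(199.5))
scene flange (array([578.6,  25.2,  74.7,  52.7,  76.1]), 404, np.float64(160.0)) top (array([568.4,  28.1,  64.8,  44.6, -57.8]), 364, np.float64(202.8))
```

View pics/scene3.png

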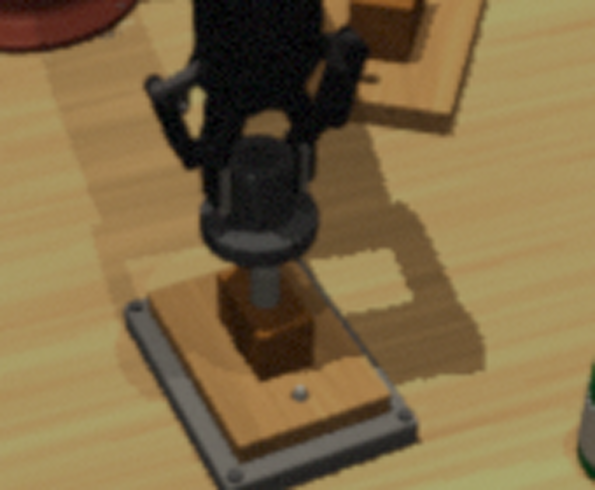

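The block lies flat with the pin through it at crop (300,395). The weight hangs over the shaft. Next I correct its position and refit.

```bash
python3 -m crank '[0.5,1,1,0,0, 1,2.5,3,0,0, 1,4,6,0,0, 1,4.5,9,0,0, 1,4.5,12,0,0, 1,4.5,14,0,0, 1,4.5,14,0,0, 1,4.5,14,0,0, 1,4.5,14,0,0, 1,4.5,14,0,0]'
python3 - <<'E'
from h import *
from scipy.optimize import least_squares
to((561.9,32.6,150))
def fit(W,sx):
    m=(np.hypot(W[...,0]-.562,W[...,1]-.033)<.06)&(W[...,2]>.136)&(W[...,2]<.15)
    q=W[m]; h=cv2.convexHull((q[:,:2]*1000).astype(np.float32))[:,0]
    c=np.array([562.,33.])
    for _ in range(5):
        d=h-c; a=h[(sx*d[:,0]>-5)&(np.hypot(*d.T)>32)]
        c=least_squares(lambda c:np.hypot(*(a-c).T)-37.3,c,loss="soft_l1").x
    return np.round(c,1),len(a),np.round(np.ptp(q[:,1])*1000,1),np.round(np.median(q[:,2]),4)
for c,s in(("top",-1),("scene",1)):
    p,W=cloud(c); print(c,fit(W,s))
E
```

```text
time: 21.15
tool_pos: [0.5631, 0.0326, 0.1566]
tool_rot: [0.0, -0.039, 0.999, -0.0]
contact_force: [0.0, -0.4, -7.8]
gripper_width: 0.517
t 21.15 tcp [563.1  32.6 156.6] yang 94.43 F [ 0.  -0.4 -7.8] T [-0.03  0.    0.01] g 0.517 tilt [ 4.e-04 -1.e-04 -1.e+00] -> shift [1.2 0.1 6.6] yaw 0
top (array([562.8,  32.9]), 24, np.float64(72.6), np.float64(0.1464))
scene (array([566.1,  32.9]), 16, np.float64(74.7), np.float64(0.1466))
```

```bash
python3 -m crank '[0.5,0,1,0,0, 0.5,0,4,0,0, 0.5,0,8,0,0, 0.5,0,12,0,0, 0.5,0,16,0,0, 0.5,0,20,0,0, 0.5,0,24,0,0, 0.5,0,27,0,0, 0.5,0,30,0,0, 0.5,0,30,0,0]'
python3 - <<'E'
from h import *
to((561.9,32.6,110))
p,W=cloud("scene"); m=(np.hypot(W[...,0]-.562,W[...,1]-.033)<.045)&(W[...,2]>.106)&(W[...,2]<.126); print(np.median(W[m][:,2]))
E
```

```text
time: 22.25
tool_pos: [0.5621, 0.0326, 0.1256]
tool_rot: [-0.001, -0.039, 0.999, 0.0]
contact_force: [0.4, 0.3, -7.5]
gripper_width: 0.521
t 22.25 tcp [562.1  32.6 125.6] yang 94.43 F [ 0.4  0.3 -7.5] T [0.05 0.04 0.01] g 0.521 tilt [-1.1e-03  1.0e-04 -1.0e+00] -> shift [ 0.2  0.  15.6] yaw 0
0.11611473013935097
```

```bash
python3 -m crank '[0,0,1,0,0, 0,0,3,0,0, 0,0,5,0,0, 0,0,7,0,0, 0,0,9,0,0, 0,0,11,0,0, 0,0,12.5,0,0, 0,0,13.5,0,0, 0,0,14.5,0,0, 0,0,14.5,0,0]' && python3 -m crank '[0,0,0.2,0,0, 0,0,0.4,0,0, 0,0,0.6,0,0, 0,0,0.8,0,0, 0,0,1,0,0, 0,0,1.2,0,0, 0,0,1.2,0,0, 0,0,1.2,0,0, 0,0,1.2,0,0, 0,0,1.2,0,0]'
python3 - <<'E'
from h import *
to((561.9,32.6,110))
E
```

```text
time: 23.3
tool_pos: [0.5624, 0.0326, 0.1116]
tool_rot: [-0.0, -0.039, 0.999, 0.0]
contact_force: [0.3, 0.4, -7.7]
gripper_width: 0.522
time: 24.3
tool_pos: [0.5625, 0.0326, 0.1106]
tool_rot: [0.0, -0.039, 0.999, 0.0]
contact_force: [0.1, 0.0, -7.0]
gripper_width: 0.52
t 24.3 tcp [562.5  32.6 110.6] yang 94.43 F [ 0.1  0.  -7. ] T [-0.04 -0.03 -0.01] g 0.52 tilt [ 0.  0. -1.] -> shift [0.6 0.1 0.6] yaw 0
```

```bash
python3 -m crank '[0,0,0.2,0,0, 0,0,0.4,0,0, 0,0,0.6,0,0, 0,0,0.8,0,0, 0,0,1,0,0, 0,0,1.2,0,0, 0,0,1.4,0,0, 0,0,1.4,0,0, 0,0,1.4,0,0, 0,0,1.4,0,0]'
python3 - <<'E'
from h import *
to((561.9,32.6,110))
E
```

```text
time: 25.3
tool_pos: [0.5625, 0.0326, 0.1095]
tool_rot: [-0.0, -0.039, 0.999, 0.0]
contact_force: [-2.5, 1.6, -3.7]
gripper_width: 0.52
t 25.3 tcp [562.5  32.6 109.5] yang 94.43 F [-2.5  1.6 -3.7] T [-0.07  0.31 -0.01] g 0.52 tilt [-0.  0. -1.] -> shift [ 0.6  0.1 -0.5] yaw 0
```

Contact is beginning, since the force is dropping. I press a touch more, then release slowly and rise.

```bash
python3 -m crank '[0,0,0.3,0,0, 0,0,0.6,0,0, 0,0,0.6,0,0, 0,0,0.6,0,0, 0,0,0.6,0,56, 0,0,0.6,0,60, 0,0,0.6,0,66, 0,0,0.6,0,74, 0,0,0.6,0,84, 0,0,0.6,0,90]' && python3 -m crank '[0,0,-1,0,90, 0,0,-5,0,90, 0,0,-14,0,90, 0,0,-28,0,90, 0,0,-48,0,90, 0,0,-70,0,90, 0,0,-92,0,90, 0,0,-110,0,90, 0,0,-120,0,90, 0,0,-120,0,90]' && python3 -m crank '[0,-15,0,0,90, 0,-40,0,0,90, 0,-70,0,0,90, 0,-105,0,0,90, 0,-140,0,0,90, 0,-170,0,0,90, 0,-190,0,0,90, 0,-200,0,0,90, 0,-200,0,0,90, 0,-200,0,0,90]'
python3 - <<'E'
from h import *
to((561.9,32.6,110))
for c in ("top","scene"):
    p,W=cloud(c); print(c,"flange",rect(W,(.562,.033),.05,.093,.106),"top",rect(W,(.562,.033),.05,.137,.151),"board",rect(W,(.562,.033),.12,.034,.05))
    for n in("green_bottle","beaker","brayer"):
        for r in regions_of(c,n)[:1]: print(n,np.round(np.nanmedian(W[r["region"]],0),3))
    cv2.imwrite(f"pics/{c}4.png",cv2.resize(p[100:320,200:470],None,fx=2.6,fy=2.6)[:,:,::-1])
E
```

```text
time: 26.3
tool_pos: [0.5626, 0.0325, 0.1087]
tool_rot: [0.0, -0.039, 0.999, -0.0]
contact_force: [-0.2, 0.6, -1.0]
gripper_width: 0.898
time: 27.3
tool_pos: [0.5637, 0.0325, 0.2316]
tool_rot: [0.002, -0.039, 0.999, -0.0]
contact_force: [-0.2, 0.6, -0.4]
gripper_width: 0.903
time: 28.3
tool_pos: [0.5775, -0.1665, 0.2278]
tool_rot: [-0.001, -0.039, 0.999, 0.0]
contact_force: [-0.3, -0.1, -0.4]
gripper_width: 0.894
t 28.3 tcp [ 577.5 -166.5  227.8] yang 94.43 F [-0.3 -0.1 -0.4] T [-0.01 -0.02 -0.04] g 0.894 tilt [-1.3e-03  9.0e-04 -1.0e+00] -> shift [1.000e-01 1.996e+02 1.180e+02] yaw 0
top flange (array([562.1,  33. ,  74. ,  72.9,  89.9]), 448, np.float64(99.5)) top (array([562.3,  32.2,  44.4,  44. , -47.1]), 238, np.float64(143.1)) board (array([562.4,  32.3, 160.9, 110.1,   4.6]), 1937, np.float64(41.5))
green_bottle [0.697 0.226 0.091]
beaker [ 0.721 -0.212  0.05 ]
brayer [0.744 0.005 0.027]
scene flange (array([569.8,  32.3,  73.6,  66.4,  71.2]), 372, np.float64(100.1)) top (array([564.8,  33.1,  47.1,  42.9, -18.4]), 217, np.float64(143.6)) board (array([563. ,  33.4, 164.6, 111.8,   4.4]), 1557, np.float64(42.2))
green_bottle [0.728 0.221 0.076]
beaker [ 0.733 -0.233  0.06 ]
brayer [0.752 0.002 0.026]
```

View pics/scene4.png

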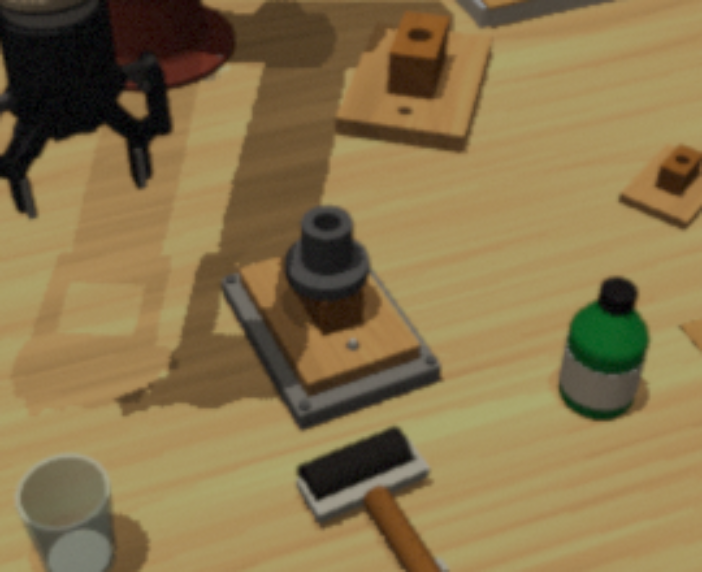

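The weight stands upright on the handle (crop (328,265)), the block is flat with the pin showing at (352,344), and the gripper is clear.

```bash
python3 -c "
from plant import order
print(order.job_done())"
```

```text
the job is handed in; nothing more can be done
None
```

The middle-sized block is on the bed over both shaft and pin, and the weight stands on its handle. I handed the job in at about 29 s of the 72 s.

- **Block:** I lowered it in slow steps. It lies flat with its board top at 42 mm and its handle top at 83.5 mm. Its centre is at (562, 32) mm, turned 4.6°, against the bed's (562, 33) mm and 4.4°.
- **Weight:** I set it down slowly over the shaft. Its flange top is at 99.5 mm and its top at 143 mm, about 144 mm expected when standing on the handle. It is centred on the shaft to within about 1 mm in the top camera.
- **Forces:** The readings at the end of each move never passed about 10 N. I did not record the force within the moves.
- **Bystanders:** Bottle and roller are unchanged in both cameras, and the glass in the scene camera.
- **Disagreements:** In the last check the top camera's reading of the glass shifted by about 3 cm. I put this down to the gripper covering part of it, since the scene camera still had it in place to within 4 mm. The scene camera also reads x a few mm high throughout, so I relied on the top camera for centring.

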